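Sweep the loose game discs into the acrylic box

ROBOT

A 6-joint arm with a two-finger parallel gripper is mounted at the origin on the work surface. World frame = base frame: x ahead of the robot, y to its left, z up, the work surface at z = 0. Lengths are in mm, angles in rad, forces in N, time in s.
With the tool pointing down it reaches from about 400 to 925 mm from the base axis. Payload 12.5 kg.
Tool frame: the origin (TCP) lies at the very end of the fingers, on their centre line; the grasp point (between the pads) lies behind it (env.grip_depth is the z of the grasp point in the tool frame, in mm); z points along the fingers, y is the line along which they close (so a half turn about z gives the same grasp; the last joint's range is limited). The gripper opens to 95 mm and grips with 3 to 60 N. Pads are 20 mm wide; open, the fingers measure 119 mm over their backs; the gripper's body (75 mm by 180 mm) begins 59 mm behind the grasp point.
Start: joints at [-1.39, 0.491, 1.559, -0, 1.092, -0.106], TCP at [176.825, -599.483, 214.661] pointing down, gripper open.
Joint ranges: [-3.1, 3.1], [-0.84, 2.19], [0.05, 2.79], [-1.13, 4.28], [0.06, 2.93], [-2.69, 2.69]. Speed limits (rad/s): [2.22, 2.22, 2.79, 3.14, 3.14, 3.14].

INTERFACE

Orientations are given as [roll, pitch, yaw] about the fixed x, y, z axes, in that order (R = Rz(yaw) Ry(pitch) Rx(roll)).
In Python, from cell import env, optics gives the robot as it stands.
- The arm moves only by the tool step_arm, never from a script. Its argument "moves" is a list of rows, each an object of numbers: "tx", "ty", "tz": the shift along the tool's x, y, z in mm; "roll": the turn about the tool's z in rad. In form: [{"tx": .., "ty": .., "tz": .., "roll": ..}, ...]. A call has 1 to 12 rows; each row is the pose to reach, as a shift and turn from the pose commanded when the call began, along the tool's axes at that moment; what a row does not reach only later rows make up. A row lasts 1/12 s, in which the tool goes at most 41.7 mm and 7.16 degrees, less where a joint would pass 70% of its speed; a pose out of reach is approached as far as the arm can. A call with a gripper value outside its range is refused whole. "grip" is the finger opening in mm, from 0 to 95.1, set as the call begins (left out, the last holds). The fingers move at their own pace and stop on an object; the grip force is fixed at half the most. Time passes only in rows, so rows that repeat a pose let the fingers close. It gives the time, the measured TCP pose, the force, the opening and the grip force at its end, in the units of the state.
- env.state(): the state, without advancing time (a new reading comes with each control period).
- optics.read_camera(name): name is "scene" or "top" or "wrist"; returns a dict with "pixels" (480x640x3 uint8, blue, green, red), "mtx" (3x3 intrinsics, pixels), "view" (4x4, takes a point from world to camera coordinates). Camera axes: x right, y down, z forward; pixel columns grow to the right and rows downward; lengths in mm; the calibration is good to about 2 mm. The wrist camera is an equidistant fisheye: a pixel r from the principal point sees the ray r / f radians off the axis. A picture is of the moment at which its call begins. There is no depth.
- env.job_done(): hands the job in; it is judged then, once.
The state is a dict: "t": time; "joints": joint angles; "qvel": joint speeds; "tau": joint torques, N m; "eef_pos": TCP position; "tcp_rot": TCP orientation; "ft_force": force on the tool from outside, world axes, zero at the start; "moment": the same for the moment, N m; "opening": opening from 0.0 (shut) to 1.0 (fully open); "grip_force": force on a finger pad.
Only numpy, scipy, OpenCV 4.12 (cv2) and the standard library are available. Lean on these libraries where they do the work, as an engineer would, in place of code of your own. Each camera call takes 0.05 s, during which the arm holds its last target. There are 200 camera calls.

TASK

Tidy the shelf: sweep the three dark wooden game discs with the fingertips across the white shelf and in through the open front of the clear acrylic box, so that each lies flat on the green liner, not stacked, wholly inside with nothing sticking out at the front. Only slide the discs: do not pinch them, press them hard, or lift them. Leave the turntable's ornaments, the keyring, the remote control and the candle where they are.

Things in the scene. Friction and masses are not known exactly. Their poses are not given: they have to be found in the camera images.
- piece_a: dark brown wooden board-game disc A, 40 mm diameter, 12 mm thick, 10 to 25 g, with a paler dot on top, lying flat on the shelf and free to slide. Origin: centre of its underside; z up. The three discs are alike.
- piece_b: dark brown wooden board-game disc B, 40 mm diameter, 12 mm thick, 10 to 25 g, with a paler dot on top, lying flat on the shelf and free to slide. Origin: centre of its underside; z up. The three discs are alike.
- piece_c: dark brown wooden board-game disc C, 40 mm diameter, 12 mm thick, 10 to 25 g, with a paler dot on top, lying flat on the shelf and free to slide. Origin: centre of its underside; z up. The three discs are alike.
- acrylic_box: clear acrylic box, blue edges, fixed to the shelf, open at top and front: three walls 45 mm high, 5 mm thick. Inside 160 mm wide (x), 130 mm deep (y). Its paint-thin green liner is level with the shelf: no sill. Origin: middle of the open front, at shelf height. Its +y points out of the open front, to the robot's left within 0.3 rad; inside runs from y = 0 to -130 mm.
- turntable: round turntable at the back left: a white and grey plastic plate 240 mm in diameter, top 26 mm above the shelf, that turns easily. Origin: centre of its underside, at shelf height. Carries the vase, the paperweight and the elephant. Not part of the job.
- vase: red ceramic vase, 165 mm high, 86 mm across, on the turntable. Origin: centre of its underside. Leave alone.
- paperweight: green glass paperweight, 68 mm across, 50 mm high, on the turntable. Origin: centre of its underside. Leave alone.
- elephant: wooden elephant figurine, 100 mm long (its x), 70 mm high, on the turntable. Origin: between its feet. Leave alone.
- keyring: chrome keyring with two flat keys lying on the shelf, 70 mm long, about 45 mm wide, 4 mm thick. Origin: centre of the ring, keys towards its +x. Leave alone.
- remote: black remote control lying on the shelf, 165 mm long (its x), 44 mm wide, 18 mm high. Origin: centre of its underside. Leave alone.
- candle: amber glass candle, 60 mm across, 65 mm high with its wick. Origin: centre of its underside. Leave alone.
There are look-alikes about, which are no part of the job. What is shaped like the piece_b but purple or yellow is not meant.

How it is judged (in metres and radians):
At the end, for the whole second after the job is handed in: All three discs lie at rest, flat on the liner (tilt under 0.15 rad, underside within 5 mm of shelf height), wholly inside the box's walls (centre at least 18 mm in from the open front) (y of piece_a in the frame of acrylic_box between -0.118 and -0.018 m and x of piece_a in the frame of acrylic_box between -0.068 and 0.068 m and height (world z) of each of piece_a, piece_b, piece_c below 0.005 m and angle between each of piece_a, piece_b, piece_c's own z axis and vertical below 0.15 rad and linear speed of each of piece_a, piece_b, piece_c below 0.02 m/s and y of piece_b in the frame of acrylic_box between -0.118 and -0.018 m and x of piece_b in the frame of acrylic_box between -0.068 and 0.068 m and y of piece_c in the frame of acrylic_box between -0.118 and -0.018 m and x of piece_c in the frame of acrylic_box between -0.068 and 0.068 m); the robot touches nothing.
It fails at once if a disc is lifted (its underside centre more than 25 mm up) (height (world z) of any of piece_a, piece_b, piece_c above 0.025 m).
It fails at once if a disc is pinched or pressed hard (more than 15 N from the fingers) (contact force between the fingers and piece_a above 15 N or contact force between the fingers and piece_b above 15 N or contact force between the fingers and piece_c above 15 N).
It fails at once if the vase, paperweight, elephant, keyring, remote control or candle is moved more than 20 mm (distance of any of vase, paperweight, elephant, keyring, remote, candle from where it was at the start of the episode above 0.02 m).
It also fails if it takes over 64 s, if anything falls off the work surface, if the arm or the gripper's body presses on something with over 40 N, if the wrist force passes 120 N, or if a joint passes its speed limit or range.

## Working session

There is one attempt and no reset: what is moved stays moved. The work goes in short steps, Python scripts to look and compute and a tool call to move; the robot and the scene stay as the last step left them, time stands still between calls to the robot, and variables do not carry over. Pictures are saved under pics/ and viewed, at most 10 in all, crops included, and the job is handed in when it is done.

Besides the shell and the picture viewer there is one more tool, called after "Emit:" by a JSON object that holds its "fn" and its "kwargs", one argument or row to a line. step_arm: Moves the arm, as the interface text tells. Its arguments: {"type":"object","properties":{"moves":{"type":"array"},"grip":{"type":"number"}},"required":["moves"]}

```bash
mkdir -p pics; cat > h.py <<'E'
import numpy as np, cv2
from cell import env, optics
def shot(n,f):
    r=optics.read_camera(n); cv2.imwrite('pics/'+f,r['pixels']); np.savez('pics/'+f[:-4],**{k:r[k] for k in('pixels','mtx','view')}); return r
def plane(r,u,v,z):
    "world point on height z seen at pixel, pinhole"
    K,V=np.array(r['mtx']),np.array(r['view']); R,t=V[:3,:3],V[:3,3]
    d=R.T@np.linalg.solve(K,[u,v,1]); c=-R.T@t
    return c+d*(z-c[2])/d[2]
def proj(r,p):
    K,V=np.array(r['mtx']),np.array(r['view']); q=K@(V[:3,:3]@np.array(p,float)+V[:3,3]); return q[:2]/q[2]
E
python3 - <<'E'
from h import *
s=env.state(); print(s, env.grip_depth)
for n in('scene','top'):
    r=shot(n,n+'1.png'); V=r['view']; print(n,r['mtx'],-V[:3,:3].T@V[:3,3])
E
```

```text
{'t': 0.0, 'joints': array([-1.38962250e+00,  4.91565395e-01,  1.55948091e+00, -3.49075355e-05,
        1.09170046e+00, -1.05619106e-01]), 'qvel': array([ 0.00058471,  0.00073443, -0.00016258,  0.00177086, -0.00148663,
        0.00041713]), 'tau': array([-1.22666021e-03, -6.12640858e+01, -2.58173364e+01,  6.92242803e-02,
        4.83210117e-02, -1.20061268e-04]), 'eef_pos': array([ 176.75350447, -599.21408371,  214.04729257]), 'tcp_rot': array([-3.14044170e+00, -9.08840762e-05,  2.86808990e-01]), 'ft_force': array([0.33422334, 0.07498817, 0.31107787]), 'moment': array([-0.02516207,  0.01480858,  0.01584643]), 'grip_force': 0.0, 'opening': 0.9975067251463348} -18.8
scene [[520.08154111   0.         325.14002785]
 [  0.         520.08154111 227.32350365]
 [  0.           0.           1.        ]] [1268.81369168 -207.29085149 1040.02439719]
top [[443.4338762    0.         316.75583647]
 [  0.         443.4338762  237.85464604]
 [  0.           0.           1.        ]] [476.15095439  48.04999369 910.88050646]
```

View pics/top1.png

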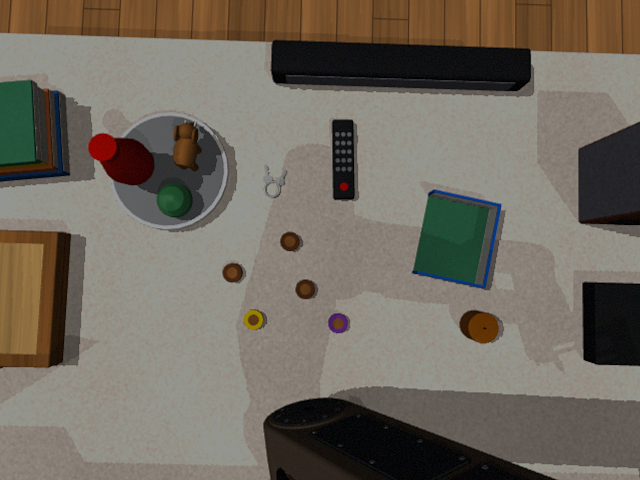

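View pics/scene1.png

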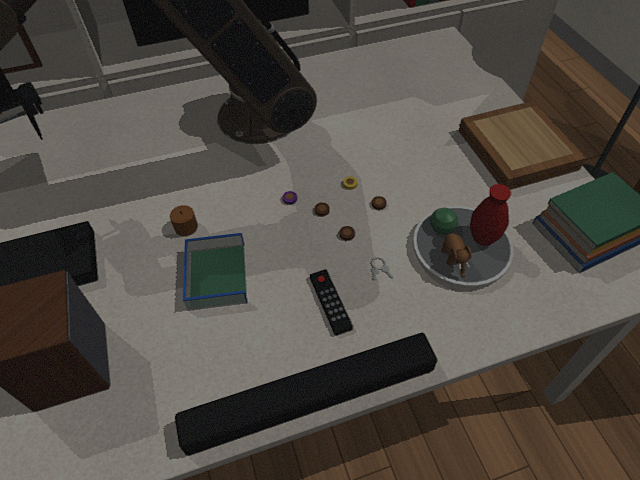

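The top view shows five disc-shaped things. Three are dark: (290,241), (233,272) and (305,289), and these fit. The yellow one at (254,320) and the purple one at (339,323) are look-alikes. The box's open front runs from about (432,193) to (415,272). In the scene view the dark discs are at (347,233), (379,202) and (322,209).

```bash
python3 - <<'E'
from h import *
t=np.load('pics/top1.npz'); s=np.load('pics/scene1.npz')
c=t['pixels'][155:345,215:515]; cv2.imwrite('pics/crop1.png',cv2.resize(c,None,fx=2.6,fy=2.6,interpolation=cv2.INTER_CUBIC))
def blob(r,u,v,w=14):
    p=r['pixels'][v-w:v+w,u-w:u+w]; h=cv2.cvtColor(p,cv2.COLOR_BGR2HSV); m=((h[...,1]>110)).astype(np.uint8)
    n,l,st,ce=cv2.connectedComponentsWithStats(m); i=1+np.argmax(st[1:,4]); return ce[i]+[u-w,v-w],st[i]
def tri(a,b):
    A=[]
    for r,(u,v) in((t,a),(s,b)):
        P=r['mtx']@r['view'][:3]; A+= [u*P[2]-P[0],v*P[2]-P[1]]
    A=np.array(A); return np.linalg.lstsq(A[:,:3],-A[:,3],rcond=None)[0]
for n,a,b in(('A',(290,241),(347,233)),('B',(233,272),(379,202)),('C',(305,289),(322,209)),('yel',(254,320),(350,183)),('pur',(339,323),(290,198))):
    (ca,sa),(cb,sb)=blob(t,*a),blob(s,*b)
    print(n,ca.round(1),sa[2:],cb.round(1),sb[2:],'tri',tri(ca,cb).round(1),'plane12',plane(t,*ca,10).round(1))
E
```

```text
A [289.6 241.3] [ 19  18 269] [346.7 232.7] [ 14  14 146] tri [525.6  93.    5.8] plane12 [525.   91.6  10. ]
B [232.3 272.4] [ 20  18 284] [378.3 202.3] [ 14  12 135] tri [459.  206.8   6.3] plane12 [458.8 205.2  10. ]
C [305.  288.9] [ 19  19 281] [321.5 208.7] [ 14  13 140] tri [429.8  58.7   6.1] plane12 [429.6  57.5  10. ]
yel [253.3 319.4] [ 20  20 320] [349.6 182.5] [ 14  12 140] tri [365.6 161.3   4.7] plane12 [365.9 159.5  10. ]
pur [337.8 323. ] [ 19  19 285] [289.3 197.4] [ 14  13 124] tri [363.   -9.4   5. ] plane12 [363.1 -10.5  10. ]
```

View pics/crop1.png

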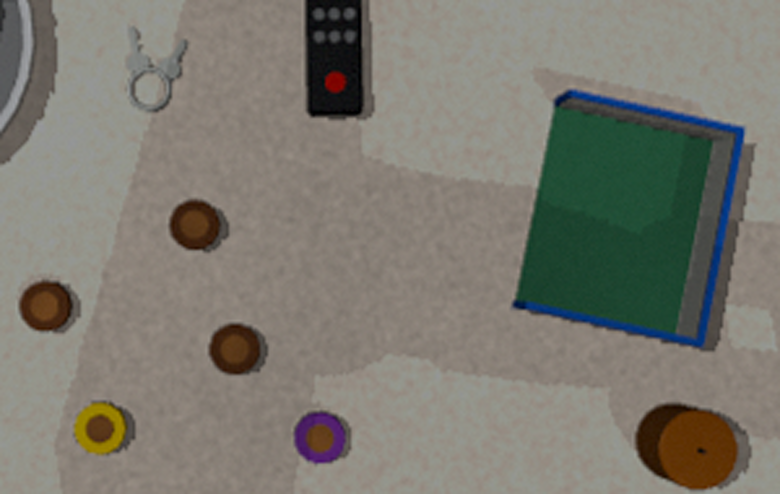

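The crop confirms three plain dark discs, plus yellow-rimmed (100,428) and purple-rimmed (320,437) look-alikes. The box front is on its left side, with liner corners near crop (554,108) and (518,304), and rim corners at (743,128) and (703,345). Next I work out the box frame and the obstacles.

```bash
python3 - <<'E'
from h import *
t=np.load('pics/top1.npz'); s=np.load('pics/scene1.npz')
f=lambda u,v:(u/2.6+215,v/2.6+155)
P=lambda u,v,z:plane(t,*f(u,v),z)[:2]
print('rim z45 FR,BR,BL',[P(*c,45).round(0) for c in((515,305),(703,346),(744,128),(570,92),(556,101))])
print('liner front',P(518,300,0).round(0),P(554,108,0).round(0),'back far',P(676,333,0).round(0),P(711,138,0).round(0))
print('keyring',P(150,90,2),'remote end',P(333,115,18),'candle',P(700,450,65),P(672,438,0))
# box fit: rim outer back corners/ front near corner at z45, liner front corners at z0
from scipy.optimize import least_squares
obs=[((85,-135,45),f(744,128)),((-85,-135,45),f(703,346)),((-85,0,45),f(514,304)),((80,0,0),f(554,108)),((-80,0,0),f(519,300))]
def w(p,q): c,si=np.cos(p[2]),np.sin(p[2]); return (p[0]+c*q[0]-si*q[1],p[1]+si*q[0]+c*q[1],q[2])
g=lambda p:np.concatenate([proj(t,w(p,q))-np.array(o) for q,o in obs])
r=least_squares(g,[500,-190,0.2]); print(r.x.round(3),r.fun.round(1))
for q in((85,-135,45),(-85,-135,45),(-85,0,45),(85,0,45)): print(q,'scene',proj(s,w(r.x,q)).round(0))
p=r.x;c,si=np.cos(p[2]),np.sin(p[2])
for n,q in dict(A=(525.6,93),B=(459,206.8),C=(429.8,58.7),yel=(365.6,161),pur=(363,-9),candle=P(672,438,0),key=P(150,90,2),rem=P(333,115,18)).items():
    d=np.array(q)-p[:2]; print(n,'in box',(c*d[0]+si*d[1]).round(0),(-si*d[0]+c*d[1]).round(0))
E
```

```text
rim z45 FR,BR,BL [array([ 469., -153.]), array([ 443., -295.]), array([ 608., -326.]), array([ 632., -193.]), array([ 625., -182.])]
liner front [ 473. -166.] [ 627. -192.] back far [ 450. -291.] [ 606. -319.]
keyring [631.2697262  130.26425027] remote end [613.17839757 -14.53231099] candle [ 367.74198685 -285.14845014] [ 368.17426315 -288.59050317]
[ 5.51513e+02 -1.76605e+02 -1.97000e-01] [-0.1 -0.  -1.3  0.4  4.   1.1 -0.1 -1.5 -2.7 -0.1]
(85, -135, 45) scene [182. 300.]
(-85, -135, 45) scene [184. 239.]
(-85, 0, 45) scene [241. 233.]
(85, 0, 45) scene [243. 292.]
A in box -78.0 259.0
B in box -166.0 358.0
C in box -165.0 207.0
yel in box -248.0 295.0
pur in box -218.0 128.0
candle in box -158.0 -146.0
key in box 18.0 317.0
rem in box 29.0 171.0
```

Emit:
{"fn": "step_arm", "kwargs": {
  "moves": [
    {"tx": 40,"ty": -17,"roll": -0.1},
    {"tx": 80,"ty": -34,"roll": -0.2},
    {"tx": 115,"ty": -49,"roll": -0.3},
    {"tx": 150,"ty": -64,"roll": -0.4},
    {"tx": 185,"ty": -79,"roll": -0.5},
    {"tx": 220,"ty": -94,"roll": -0.6},
    {"tx": 255,"ty": -109,"roll": -0.7},
    {"tx": 290,"ty": -124,"roll": -0.8},
    {"tx": 325,"ty": -139,"roll": -0.9},
    {"tx": 360,"ty": -154,"roll": -1.0},
    {"tx": 395,"ty": -169,"roll": -1.099},
    {"tx": 430,"ty": -184,"roll": -1.099}
  ],
  "grip": 30
}}

```text
validation failed for argument at $.mo...
```

Emit:
{"fn": "step_arm", "kwargs": {
  "moves": [
    {"tx": 40,"ty": -17,"tz": 0,"roll": -0.1},
    {"tx": 80,"ty": -34,"tz": 0,"roll": -0.2},
    {"tx": 115,"ty": -49,"tz": 0,"roll": -0.3},
    {"tx": 150,"ty": -64,"tz": 0,"roll": -0.4},
    {"tx": 185,"ty": -79,"tz": 0,"roll": -0.5},
    {"tx": 220,"ty": -94,"tz": 0,"roll": -0.6},
    {"tx": 255,"ty": -109,"tz": 0,"roll": -0.7},
    {"tx": 290,"ty": -124,"tz": 0,"roll": -0.8},
    {"tx": 325,"ty": -139,"tz": 0,"roll": -0.9},
    {"tx": 360,"ty": -154,"tz": 0,"roll": -1.0},
    {"tx": 395,"ty": -169,"tz": 0,"roll": -1.099},
    {"tx": 430,"ty": -184,"tz": 0,"roll": -1.099}
  ],
  "grip": 30
}}

```text
t: 1.1
eef_pos: [538.4, -299.8, 214.4]
tcp_rot: [-3.141, -0.0, 1.392]
ft_force: [1.1, -0.9, -0.5]
opening: 0.32
grip_force: 0.0
```

Emit:
{"fn": "step_arm", "kwargs": {
  "moves": [
    {"tx": 33,"ty": -16,"tz": 0,"roll": 0},
    {"tx": 66,"ty": -31,"tz": 0,"roll": 0},
    {"tx": 99,"ty": -46,"tz": 0,"roll": 0},
    {"tx": 132,"ty": -62,"tz": 0,"roll": 0},
    {"tx": 165,"ty": -77,"tz": 0,"roll": 0},
    {"tx": 198,"ty": -93,"tz": 0,"roll": 0},
    {"tx": 231,"ty": -108,"tz": 10,"roll": 0},
    {"tx": 264,"ty": -124,"tz": 20,"roll": 0},
    {"tx": 295,"ty": -138,"tz": 40,"roll": 0},
    {"tx": 325,"ty": -152,"tz": 60,"roll": 0},
    {"tx": 350,"ty": -164,"tz": 85,"roll": 0},
    {"tx": 372,"ty": -174,"tz": 110,"roll": 0}
  ]
}}

```text
t: 2.1
eef_pos: [433.8, 98.0, 104.0]
tcp_rot: [3.141, -0.0, 1.386]
ft_force: [1.2, 0.1, 0.3]
opening: 0.313
grip_force: 0.0
```

```bash
python3 - <<'E'
from h import *
r=shot('wrist','w1.png'); print(r['mtx'],r['view']); s=env.state(); print(s['eef_pos'],s['tcp_rot'])
E
```

```text
[[371.64829954   0.         320.20919509]
 [  0.         371.64829954 238.76575809]
 [  0.           0.           1.        ]] [[ 9.83085726e-01 -1.83145575e-01  3.92811451e-04 -4.08488312e+02]
 [-1.75561504e-01 -9.41760909e-01  2.86817970e-01  1.67576646e+02]
 [-5.21595075e-02 -2.82035614e-01 -9.57985020e-01  3.35664595e+02]
 [ 0.00000000e+00  0.00000000e+00  0.00000000e+00  1.00000000e+00]]
[431.19664158  99.97596393 100.17377992] [-3.13645404e+00  1.01794374e-03  1.38710660e+00]
```

View pics/w1.png

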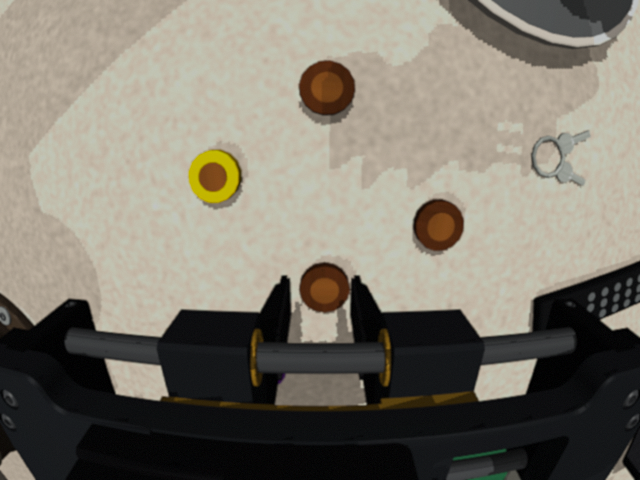

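The wrist view shows C between the fingertips ahead at (325,288), A at (438,225), B at (327,87), and the yellow look-alike at (215,177).

```bash
cat >> h.py <<'E'
def fish(r,u,v,z):
    K,V=r['mtx'],r['view']; x,y=(u-K[0,2])/K[0,0],(v-K[1,2])/K[1,1]; th=np.hypot(x,y); k=np.sin(th)/th
    R=V[:3,:3]; d=R.T@np.array([x*k,y*k,np.cos(th)]); c=-R.T@V[:3,3]; return c+d*(z-c[2])/d[2]
BX=np.array([551.5,-176.6]); YB=-0.185
def tobox(p):
    d=np.array(p)[:2]-BX; c,s=np.cos(YB),np.sin(YB); return np.array([c*d[0]+s*d[1],-s*d[0]+c*d[1]])
E
python3 - <<'E'
from h import *
r=np.load('pics/w1.npz')
for n,u,v in(('C',325,288),('A',439,224),('B',327,87),('yel',215,177)):
    p=fish(r,u,v,12); print(n,p.round(1),tobox(p).round(1))
s=env.state(); print(s['t'],s['eef_pos'],tobox(s['eef_pos']),s['joints'])
E
```

```text
C [430.6  61.1  12. ] [-162.5  211.4]
A [524.2  95.7  12. ] [-76.9 262.6]
B [458.9 207.2  12. ] [-161.6  360.2]
yel [367.8 160.6  12. ] [-242.6  297.6]
2.15 [431.19664158  99.97596393 100.17377992] [-169.12572189  249.72715525] [7.81790957e-02 4.17649351e-01 2.11124943e+00 5.99098875e-04
 6.17920918e-01 2.61382217e-01]
```

Emit:
{"fn": "step_arm", "kwargs": {
  "moves": [
    {"tx": 1,"ty": 1,"tz": 15,"roll": 0},
    {"tx": 2,"ty": 2,"tz": 35,"roll": 0},
    {"tx": 2,"ty": 2,"tz": 55,"roll": 0},
    {"tx": 2,"ty": 2,"tz": 70,"roll": 0},
    {"tx": 2,"ty": 2,"tz": 80,"roll": 0},
    {"tx": 2,"ty": 2,"tz": 86,"roll": 0},
    {"tx": 2,"ty": 2,"tz": 90,"roll": 0},
    {"tx": 2,"ty": 2,"tz": 90,"roll": 0},
    {"tx": 2,"ty": 2,"tz": 90,"roll": 0},
    {"tx": 2,"ty": 2,"tz": 90,"roll": 0}
  ]
}}

```text
t: 2.98
eef_pos: [437.2, 97.9, 15.1]
tcp_rot: [3.141, -0.0, 1.386]
ft_force: [-0.3, -0.4, -0.8]
opening: 0.316
grip_force: 0.0
```

```bash
python3 - <<'E'
from h import *
s=env.state(); print(s['eef_pos'],tobox(s['eef_pos']),s['tcp_rot'],s['ft_force'])
E
```

```text
[437.19928812  97.87842376  15.10602951] [-162.83966776  248.769573  ] [ 3.14073350e+00 -1.26287496e-04  1.38579435e+00] [-0.25764064 -0.41686619 -0.80491043]
```

Emit:
{"fn": "step_arm", "kwargs": {
  "moves": [
    {"tx": 0,"ty": 0,"tz": 5,"roll": 0},
    {"tx": 0,"ty": 0,"tz": 10,"roll": 0},
    {"tx": -5,"ty": 0,"tz": 10.5,"roll": 0},
    {"tx": -10,"ty": 0,"tz": 10.5,"roll": 0},
    {"tx": -16,"ty": 1,"tz": 10.5,"roll": 0},
    {"tx": -23,"ty": 4,"tz": 10.5,"roll": 0},
    {"tx": -32,"ty": 8,"tz": 10.5,"roll": 0},
    {"tx": -42,"ty": 12,"tz": 10.5,"roll": 0},
    {"tx": -52,"ty": 16,"tz": 10.5,"roll": 0},
    {"tx": -62,"ty": 20,"tz": 10.5,"roll": 0},
    {"tx": -70,"ty": 23,"tz": 10.5,"roll": 0},
    {"tx": -75,"ty": 25,"tz": 10.5,"roll": 0}
  ]
}}

```text
t: 3.98
eef_pos: [448.0, 18.2, 4.1]
tcp_rot: [3.141, 0.0, 1.385]
ft_force: [-0.0, -0.3, 0.3]
opening: 0.312
grip_force: 0.1
```

```bash
python3 - <<'E'
from h import *
r=shot('wrist','w2.png'); s=env.state(); print(s['eef_pos'],tobox(s['eef_pos']),s['ft_force'])
E
```

```text
[448.21833864  17.97852754   4.12482407] [-137.31133462  172.25998473] [ 1.13119936 -0.46865469 -0.67713214]
```

View pics/w2.png

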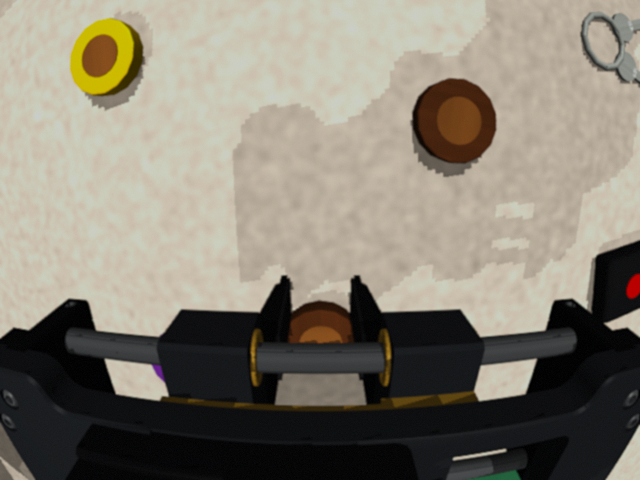

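The disc C at (322,325) sits in the fork and slides along with it. I carry on.

Emit:
{"fn": "step_arm", "kwargs": {
  "moves": [
    {"tx": -6,"ty": 2,"tz": 0,"roll": 0},
    {"tx": -16,"ty": 6,"tz": 0,"roll": 0},
    {"tx": -27,"ty": 10,"tz": 0,"roll": 0},
    {"tx": -38,"ty": 15,"tz": 0,"roll": 0},
    {"tx": -49,"ty": 19,"tz": 0,"roll": 0},
    {"tx": -60,"ty": 23,"tz": 0,"roll": 0},
    {"tx": -71,"ty": 27,"tz": 0,"roll": 0},
    {"tx": -82,"ty": 32,"tz": 0,"roll": 0},
    {"tx": -93,"ty": 36,"tz": 0,"roll": 0},
    {"tx": -104,"ty": 40,"tz": 0,"roll": 0},
    {"tx": -112,"ty": 43,"tz": 0,"roll": 0},
    {"tx": -118,"ty": 46,"tz": 0,"roll": 0}
  ]
}}

```text
t: 5.03
eef_pos: [471.3, -106.0, 4.1]
tcp_rot: [-3.142, 0.0, 1.385]
ft_force: [0.2, -0.6, -0.6]
opening: 0.316
grip_force: 0.1
```

```bash
python3 - <<'E'
from h import *
s=env.state(); print(s['eef_pos'],tobox(s['eef_pos']),s['ft_force'])
a=shot('top','t2.png')['pixels'][170:310,300:520]; b=shot('scene','s2.png')['pixels'][190:320,150:370]
a=cv2.resize(a,(660,420),interpolation=cv2.INTER_CUBIC)
cv2.imwrite('pics/t2c.png',a)
E
```

```text
[ 471.32687965 -106.02906852    4.08465   ] [-91.78634453  54.61915922] [ 0.21860634 -0.61210457 -0.58092007]
```

View pics/t2c.png

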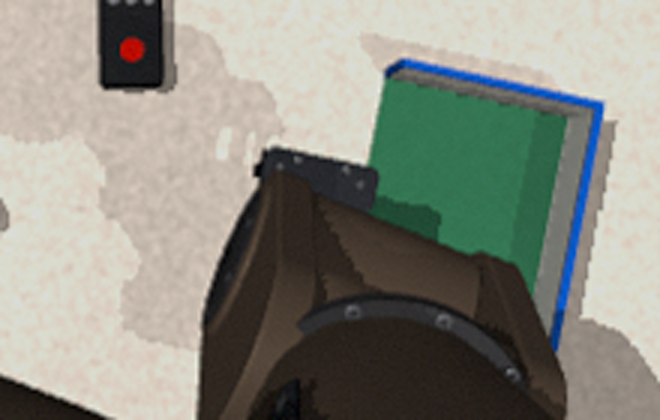

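The box's near wall front end lies between the disc and its lane, so C needs a sideways shift first. I back off, turn the fork to face across, and check the disc.

Emit:
{"fn": "step_arm", "kwargs": {
  "moves": [
    {"tx": 8,"ty": 0,"tz": 0,"roll": 0},
    {"tx": 20,"ty": -2,"tz": -10,"roll": 0},
    {"tx": 24,"ty": -10,"tz": -35,"roll": -0.12},
    {"tx": 24,"ty": -20,"tz": -60,"roll": -0.24},
    {"tx": 24,"ty": -35,"tz": -70,"roll": -0.36},
    {"tx": 20,"ty": -45,"tz": -70,"roll": -0.48},
    {"tx": 10,"ty": -55,"tz": -70,"roll": -0.6},
    {"tx": 0,"ty": -60,"tz": -70,"roll": -0.72},
    {"tx": -10,"ty": -60,"tz": -70,"roll": -0.84},
    {"tx": -20,"ty": -60,"tz": -70,"roll": -0.96},
    {"tx": -24,"ty": -60,"tz": -70,"roll": -1.08},
    {"tx": -24,"ty": -60,"tz": -70,"roll": -1.2}
  ],
  "grip": 20
}}

```text
t: 6.13
eef_pos: [407.7, -116.6, 74.8]
tcp_rot: [-3.142, 0.0, 2.592]
ft_force: [0.2, -0.0, 0.4]
opening: 0.211
grip_force: 0.0
```

Emit:
{"fn": "step_arm", "kwargs": {
  "moves": [
    {"tx": 0,"ty": 0,"tz": 0,"roll": -0.12},
    {"tx": 0,"ty": 0,"tz": 0,"roll": -0.24},
    {"tx": 0,"ty": 0,"tz": 0,"roll": -0.36},
    {"tx": 0,"ty": 0,"tz": 0,"roll": -0.371},
    {"tx": 0,"ty": 0,"tz": 0,"roll": -0.371}
  ]
}}

```text
t: 6.55
eef_pos: [407.8, -116.3, 74.6]
tcp_rot: [-3.142, 0.0, 2.955]
ft_force: [-0.8, -0.2, -1.2]
opening: 0.21
grip_force: 0.0
```

```bash
python3 - <<'E'
from h import *
s=env.state(); print(s['eef_pos'],tobox(s['eef_pos']),s['tcp_rot'],s['opening']*95)
w=shot('wrist','w3.png')['pixels']; t=shot('top','t3.png')['pixels']; c=shot('scene','s3.png')['pixels']
cv2.imwrite('pics/m3.png',np.vstack([np.hstack([cv2.resize(w,(400,300)),cv2.resize(t[170:320,300:500],(400,300))]),np.hstack([cv2.resize(c[170:320,170:370],(400,300)),cv2.resize(c,(400,300))])]))
E
```

```text
[ 407.83237904 -116.3187865    74.59709666] [-152.30463295   32.82542913] [-3.14151721e+00  2.04004341e-04  2.95534899e+00] 19.90644216665129
```

View pics/m3.png

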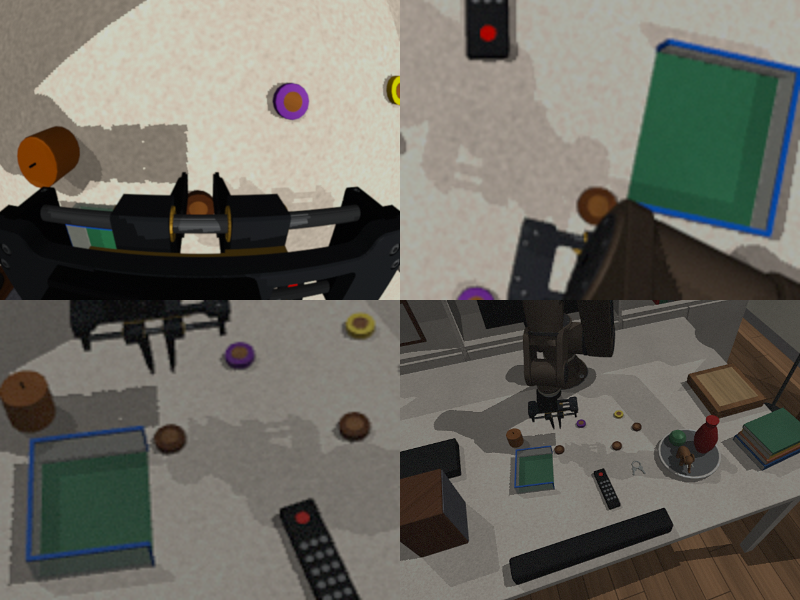

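C stands in front of the near wall's end: mosaic (598,206) is top pixel (399,273), and (170,438) is scene pixel (255,239).

```bash
python3 - <<'E'
from h import *
t=np.load('pics/t3.npz'); s=np.load('pics/s3.npz')
for r,u,v in((t,399,273),(s,255,239)):
    p=plane(r,u,v,9); print(p.round(1),tobox(p).round(1))
w=np.load('pics/w3.npz'); p=fish(w,199*1.6,203*1.6,12); print('wrist',p.round(1),tobox(p).round(1))
E
```

```text
[ 466.9 -132.6    9. ] [-91.3  27.7]
[ 471. -129.    9.] [-87.9  32. ]
wrist [ 459.  -127.5   12. ] [-99.9  31.3]
```

Emit:
{"fn": "step_arm", "kwargs": {
  "moves": [
    {"tx": 0,"ty": -1,"tz": 15,"roll": 0},
    {"tx": 0,"ty": -1,"tz": 35,"roll": 0},
    {"tx": 0,"ty": -1,"tz": 52,"roll": 0},
    {"tx": -2,"ty": -1,"tz": 64,"roll": 0},
    {"tx": -6,"ty": -1,"tz": 70,"roll": 0},
    {"tx": -14,"ty": -1,"tz": 70,"roll": 0},
    {"tx": -24,"ty": -1,"tz": 70,"roll": 0},
    {"tx": -34,"ty": -1,"tz": 70,"roll": 0},
    {"tx": -43,"ty": -1,"tz": 70,"roll": 0},
    {"tx": -53,"ty": -1,"tz": 70,"roll": 0},
    {"tx": -62,"ty": -1,"tz": 70,"roll": 0},
    {"tx": -70,"ty": -1,"tz": 70,"roll": 0}
  ]
}}

```text
t: 7.7
eef_pos: [477.7, -131.5, 4.4]
tcp_rot: [-3.141, 0.001, 2.957]
ft_force: [0.3, -0.3, -0.3]
opening: 0.21
grip_force: 0.1
```

Emit:
{"fn": "step_arm", "kwargs": {
  "moves": [
    {"tx": -6,"ty": 0,"tz": 0,"roll": 0},
    {"tx": -10,"ty": 0,"tz": 0,"roll": 0},
    {"tx": -12,"ty": 0,"tz": 0,"roll": 0},
    {"tx": -12,"ty": 0,"tz": 0,"roll": 0}
  ]
}}

```text
t: 8.03
eef_pos: [488.5, -133.5, 4.1]
tcp_rot: [-3.142, 0.0, 2.957]
ft_force: [0.5, 1.2, -0.6]
opening: 0.205
grip_force: 0.0
```

```bash
python3 - <<'E'
from h import *
s=env.state(); print(s['eef_pos'],tobox(s['eef_pos']),s['ft_force'],s['opening']*95)
E
```

```text
[ 488.45514502 -133.51991159    4.07567832] [-69.8935063   30.74809805] [ 0.45064114  1.22952908 -0.5562369 ] 19.501128615113338
```

Emit:
{"fn": "step_arm", "kwargs": {
  "moves": [
    {"tx": 8,"ty": 0,"tz": 0,"roll": 0},
    {"tx": 18,"ty": 0,"tz": -8,"roll": 0},
    {"tx": 20,"ty": 6,"tz": -30,"roll": 0.12},
    {"tx": 18,"ty": 16,"tz": -55,"roll": 0.24},
    {"tx": 10,"ty": 26,"tz": -65,"roll": 0.36},
    {"tx": 0,"ty": 36,"tz": -65,"roll": 0.48},
    {"tx": -8,"ty": 42,"tz": -65,"roll": 0.6},
    {"tx": -16,"ty": 46,"tz": -65,"roll": 0.72},
    {"tx": -24,"ty": 46,"tz": -65,"roll": 0.84},
    {"tx": -27,"ty": 46,"tz": -65,"roll": 0.96},
    {"tx": -27,"ty": 46,"tz": -65,"roll": 1.08},
    {"tx": -27,"ty": 46,"tz": -65,"roll": 1.2}
  ],
  "grip": 30
}}

```text
t: 9.03
eef_pos: [522.0, -93.0, 69.5]
tcp_rot: [-3.141, -0.0, 1.751]
ft_force: [-0.4, 0.9, -0.1]
opening: 0.313
grip_force: 0.0
```

Emit:
{"fn": "step_arm", "kwargs": {
  "moves": [
    {"tx": 0,"ty": 0,"tz": 0,"roll": 0.12},
    {"tx": 0,"ty": 0,"tz": 0,"roll": 0.24},
    {"tx": 0,"ty": 0,"tz": 0,"roll": 0.36},
    {"tx": 0,"ty": 0,"tz": 0,"roll": 0.371},
    {"tx": 0,"ty": 0,"tz": 0,"roll": 0.371}
  ]
}}

```text
t: 9.45
eef_pos: [522.3, -93.2, 69.5]
tcp_rot: [-3.141, 0.0, 1.388]
ft_force: [-0.1, 0.7, 0.3]
opening: 0.314
grip_force: 0.0
```

```bash
python3 - <<'E'
from h import *
s=env.state(); print(s['eef_pos'],tobox(s['eef_pos']),s['tcp_rot'],s['opening']*95)
w=shot('wrist','w4.png')['pixels']; c=shot('scene','s4.png')['pixels']
cv2.imwrite('pics/m4.png',np.vstack([cv2.resize(w,(400,300)),cv2.resize(c[170:320,170:370],(400,300))]))
E
```

```text
[522.32085864 -93.15888296  69.46345276] [-44.02994004  76.64989682] [-3.14120958e+00  5.52155474e-05  1.38841089e+00] 29.868045687758823
```

View pics/m4.png

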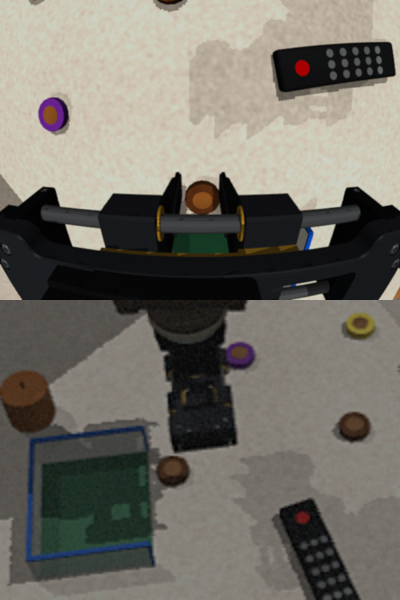

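C sits in front of the opening, centred between the fingers (wrist (202,197), scene crop (173,470)). I lower the fork and push straight in.

Emit:
{"fn": "step_arm", "kwargs": {
  "moves": [
    {"tx": 0,"ty": 1,"tz": 15,"roll": 0},
    {"tx": 0,"ty": 1,"tz": 33,"roll": 0},
    {"tx": 0,"ty": 1,"tz": 50,"roll": 0},
    {"tx": 0,"ty": 1,"tz": 61,"roll": 0},
    {"tx": -3,"ty": 1,"tz": 65,"roll": 0},
    {"tx": -8,"ty": 1,"tz": 65,"roll": 0},
    {"tx": -15,"ty": 1,"tz": 65,"roll": 0},
    {"tx": -22,"ty": 1,"tz": 65,"roll": 0},
    {"tx": -31,"ty": 1,"tz": 65,"roll": 0},
    {"tx": -41,"ty": 1,"tz": 65,"roll": 0},
    {"tx": -52,"ty": 1,"tz": 65,"roll": 0},
    {"tx": -62,"ty": 1,"tz": 65,"roll": 0}
  ]
}}

```text
t: 10.55
eef_pos: [512.7, -155.8, 4.4]
tcp_rot: [3.141, 0.0, 1.385]
ft_force: [0.5, 0.9, 0.1]
opening: 0.311
grip_force: 0.2
```

Emit:
{"fn": "step_arm", "kwargs": {
  "moves": [
    {"tx": -10,"ty": 0,"tz": 0,"roll": 0},
    {"tx": -20,"ty": 0,"tz": 0,"roll": 0},
    {"tx": -30,"ty": 0,"tz": 0,"roll": 0},
    {"tx": -40,"ty": 0,"tz": 0,"roll": 0},
    {"tx": -50,"ty": 0,"tz": 0,"roll": 0},
    {"tx": -60,"ty": 0,"tz": 0,"roll": 0},
    {"tx": -69,"ty": 0,"tz": 0,"roll": 0},
    {"tx": -77,"ty": 0,"tz": 0,"roll": 0},
    {"tx": -83,"ty": 0,"tz": 0,"roll": 0},
    {"tx": -86,"ty": 0,"tz": 0,"roll": 0},
    {"tx": -86,"ty": 0,"tz": 0,"roll": 0}
  ]
}}

```text
t: 11.47
eef_pos: [496.9, -239.4, 4.1]
tcp_rot: [3.141, 0.0, 1.385]
ft_force: [-0.1, 0.7, -0.7]
opening: 0.319
grip_force: 0.0
```

Emit:
{"fn": "step_arm", "kwargs": {
  "moves": [
    {"tx": 10,"ty": 0,"tz": 0,"roll": 0},
    {"tx": 25,"ty": 0,"tz": -6,"roll": 0},
    {"tx": 30,"ty": 0,"tz": -30,"roll": 0},
    {"tx": 40,"ty": 0,"tz": -55,"roll": 0},
    {"tx": 65,"ty": 0,"tz": -80,"roll": 0},
    {"tx": 100,"ty": 0,"tz": -90,"roll": 0},
    {"tx": 135,"ty": -2,"tz": -90,"roll": 0},
    {"tx": 170,"ty": -8,"tz": -90,"roll": 0},
    {"tx": 205,"ty": -14,"tz": -90,"roll": 0},
    {"tx": 240,"ty": -20,"tz": -90,"roll": 0},
    {"tx": 275,"ty": -26,"tz": -90,"roll": 0},
    {"tx": 310,"ty": -32,"tz": -90,"roll": 0}
  ]
}}

```text
t: 12.47
eef_pos: [521.7, 74.5, 94.1]
tcp_rot: [-3.141, 0.0, 1.387]
ft_force: [0.8, -0.4, 0.5]
opening: 0.317
grip_force: 0.0
```

```bash
python3 - <<'E'
from h import *
s=env.state(); print(s['eef_pos'],tobox(s['eef_pos']),s['tcp_rot'],s['opening']*95)
t=shot('top','t5.png')['pixels']; w=shot('wrist','w5.png')['pixels']
cv2.imwrite('pics/m5.png',np.hstack([cv2.resize(t[180:300,390:510],(400,400)),cv2.resize(w,(400,300),interpolation=cv2.INTER_AREA)[:].copy() if 0 else cv2.copyMakeBorder(cv2.resize(w,(400,300)),0,100,0,0,cv2.BORDER_CONSTANT)]))
E
```

```text
[521.74381036  74.52803471  94.1479608 ] [-75.44256893 241.36930093] [-3.14139879e+00  7.05790205e-05  1.38659463e+00] 30.11320224691105
```

View pics/m5.png

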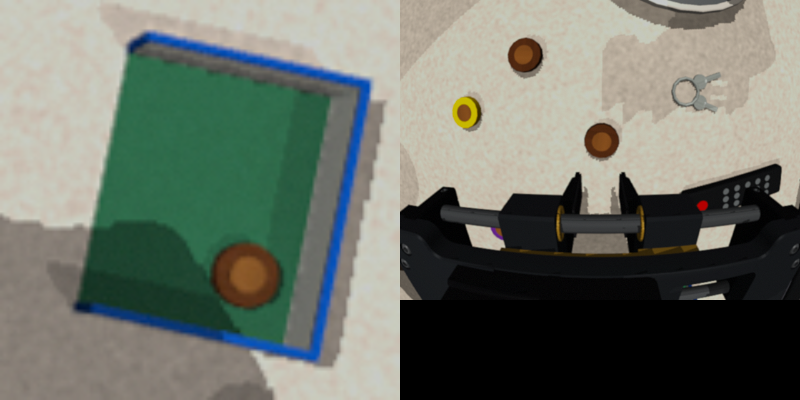

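C lies inside, at mosaic (247,274). A is straight ahead at (601,140). I go over it, descend behind it and push.

Emit:
{"fn": "step_arm", "kwargs": {
  "moves": [
    {"tx": 30,"ty": -1,"tz": 0,"roll": 0},
    {"tx": 58,"ty": -2,"tz": 8,"roll": 0},
    {"tx": 60,"ty": -2,"tz": 30,"roll": 0},
    {"tx": 60,"ty": -2,"tz": 55,"roll": 0},
    {"tx": 60,"ty": -2,"tz": 74,"roll": 0},
    {"tx": 60,"ty": -2,"tz": 85,"roll": 0},
    {"tx": 60,"ty": -2,"tz": 90,"roll": 0},
    {"tx": 58,"ty": -2,"tz": 90,"roll": 0},
    {"tx": 53,"ty": -2,"tz": 90,"roll": 0},
    {"tx": 47,"ty": -2,"tz": 90,"roll": 0},
    {"tx": 41,"ty": -1,"tz": 90,"roll": 0},
    {"tx": 35,"ty": 1,"tz": 90,"roll": 0}
  ]
}}

```text
t: 13.57
eef_pos: [530.1, 105.1, 4.9]
tcp_rot: [3.141, -0.0, 1.386]
ft_force: [-0.2, -0.1, 0.3]
opening: 0.315
grip_force: 0.1
```

```bash
python3 - <<'E'
from h import *
s=env.state(); print(s['eef_pos'],tobox(s['eef_pos']),s['ft_force'])
t=np.load('pics/t5.npz'); print('C',tobox(plane(t,464.1,262.2,10)),'front',[tobox(plane(t,390+u*.3,180+v*.3,0)).round(1) for u,v in((127,60),(84,300))])
w=np.load('pics/w5.npz')
for u,v in((201,140),(125,55)): print(tobox(fish(w,u*1.6,v*1.6,12)))
E
```

```text
[530.13569026 105.14168898   4.87980345] [-72.82516155 273.00422869] [-0.1507239  -0.08427819  0.33969141]
C [-41.71037497 -97.79536336] front [array([74. , -2.3]), array([-78. ,  -5.5])]
[-75.74015404 262.39634362]
[-159.64785959  359.45893533]
```

Emit:
{"fn": "step_arm", "kwargs": {
  "moves": [
    {"tx": -8,"ty": 3,"tz": 0.5,"roll": 0},
    {"tx": -17,"ty": 7,"tz": 0.5,"roll": 0},
    {"tx": -26,"ty": 11,"tz": 0.5,"roll": 0},
    {"tx": -36,"ty": 16,"tz": 0.5,"roll": 0},
    {"tx": -46,"ty": 20,"tz": 0.5,"roll": 0},
    {"tx": -56,"ty": 25,"tz": 0.5,"roll": 0},
    {"tx": -66,"ty": 29,"tz": 0.5,"roll": 0},
    {"tx": -76,"ty": 33,"tz": 0.5,"roll": 0},
    {"tx": -86,"ty": 38,"tz": 0.5,"roll": 0},
    {"tx": -95,"ty": 42,"tz": 0.5,"roll": 0},
    {"tx": -104,"ty": 46,"tz": 0.5,"roll": 0},
    {"tx": -112,"ty": 49,"tz": 0.5,"roll": 0}
  ]
}}

```text
t: 14.57
eef_pos: [557.9, -14.2, 3.6]
tcp_rot: [3.141, 0.0, 1.386]
ft_force: [-0.3, 0.9, 0.3]
opening: 0.317
grip_force: 0.1
```

Emit:
{"fn": "step_arm", "kwargs": {
  "moves": [
    {"tx": -9,"ty": 4,"tz": 0,"roll": 0},
    {"tx": -18,"ty": 8,"tz": 0,"roll": 0},
    {"tx": -27,"ty": 12,"tz": 0,"roll": 0},
    {"tx": -36,"ty": 16,"tz": 0,"roll": 0},
    {"tx": -46,"ty": 20,"tz": 0,"roll": 0},
    {"tx": -56,"ty": 25,"tz": 0,"roll": 0},
    {"tx": -66,"ty": 29,"tz": 0,"roll": 0},
    {"tx": -76,"ty": 33,"tz": 0,"roll": 0},
    {"tx": -86,"ty": 34,"tz": 0,"roll": 0},
    {"tx": -96,"ty": 34,"tz": 0,"roll": 0},
    {"tx": -105,"ty": 34,"tz": 0,"roll": 0},
    {"tx": -112,"ty": 34,"tz": 0,"roll": 0}
  ]
}}

```text
t: 15.57
eef_pos: [570.0, -130.6, 3.6]
tcp_rot: [-3.141, 0.0, 1.385]
ft_force: [-0.8, 1.0, -1.1]
opening: 0.315
grip_force: 0.1
```

```bash
python3 - <<'E'
from h import *
s=env.state(); print(s['eef_pos'],tobox(s['eef_pos']),s['ft_force'])
w=shot('wrist','w6.png'); t=shot('top','t6.png'); s=shot('scene','s6.png')
def blob(r,x0,x1,y0,y1,z,wr=0):
    h=cv2.cvtColor(r['pixels'][y0:y1,x0:x1],cv2.COLOR_BGR2HSV); m=((h[...,0]<20)&(h[...,1]>110)&(h[...,2]>25)).astype(np.uint8)
    n,l,st,ce=cv2.connectedComponentsWithStats(m)
    for i in range(1,n):
        if st[i,4]>30: u,v=ce[i]+[x0,y0]; print((u.round(),v.round()),st[i,2:],tobox((fish if wr else plane)(r,u,v,z)).round(1))
print('wrist');blob(w,280,360,250,350,12,1);print('scene');blob(s,180,320,200,310,9)
E
```

```text
[ 569.95369425 -130.57027698    3.58767879] [ 9.67179705 48.63877645] [-0.82020731  0.96903971 -1.05197596]
wrist
(np.float64(320.0), np.float64(324.0)) [  67   42 2300] [ 9.5 37.1]
scene
(np.float64(187.0), np.float64(221.0)) [ 17  31 417] [-173.4 -137. ]
(np.float64(203.0), np.float64(261.0)) [ 16  16 134] [-40.4 -95.5]
```

Emit:
{"fn": "step_arm", "kwargs": {
  "moves": [
    {"tx": -7,"ty": 0,"tz": 0,"roll": 0},
    {"tx": -17,"ty": 0,"tz": 0,"roll": 0},
    {"tx": -28,"ty": 0,"tz": 0,"roll": 0},
    {"tx": -40,"ty": 0,"tz": 0,"roll": 0},
    {"tx": -52,"ty": 0,"tz": 0,"roll": 0},
    {"tx": -64,"ty": 0,"tz": 0,"roll": 0},
    {"tx": -76,"ty": 0,"tz": 0,"roll": 0},
    {"tx": -88,"ty": 0,"tz": 0,"roll": 0},
    {"tx": -99,"ty": 0,"tz": 0,"roll": 0},
    {"tx": -108,"ty": 0,"tz": 0,"roll": 0},
    {"tx": -115,"ty": 0,"tz": 0,"roll": 0},
    {"tx": -120,"ty": 0,"tz": 0,"roll": 0}
  ]
}}

```text
t: 16.72
eef_pos: [548.1, -248.4, 3.6]
tcp_rot: [3.142, 0.0, 1.385]
ft_force: [0.7, 0.9, 0.9]
opening: 0.311
grip_force: 0.1
```

Emit:
{"fn": "step_arm", "kwargs": {
  "moves": [
    {"tx": 0,"ty": 0,"tz": 0,"roll": 0},
    {"tx": 10,"ty": 0,"tz": 0,"roll": 0},
    {"tx": 25,"ty": 0,"tz": -6,"roll": 0},
    {"tx": 30,"ty": 0,"tz": -30,"roll": 0},
    {"tx": 40,"ty": 0,"tz": -55,"roll": 0},
    {"tx": 65,"ty": -5,"tz": -80,"roll": 0},
    {"tx": 100,"ty": -20,"tz": -95,"roll": 0},
    {"tx": 135,"ty": -35,"tz": -95,"roll": 0},
    {"tx": 170,"ty": -55,"tz": -95,"roll": 0},
    {"tx": 205,"ty": -75,"tz": -95,"roll": 0},
    {"tx": 240,"ty": -95,"tz": -95,"roll": 0},
    {"tx": 275,"ty": -115,"tz": -95,"roll": 0}
  ]
}}

```text
t: 17.72
eef_pos: [484.3, 47.2, 99.1]
tcp_rot: [3.141, -0.0, 1.387]
ft_force: [0.6, 0.4, -0.2]
opening: 0.313
grip_force: 0.0
```

Emit:
{"fn": "step_arm", "kwargs": {
  "moves": [
    {"tx": 35,"ty": -15,"tz": 0,"roll": 0},
    {"tx": 70,"ty": -30,"tz": 0,"roll": 0},
    {"tx": 105,"ty": -45,"tz": 0,"roll": 0},
    {"tx": 130,"ty": -55,"tz": 0,"roll": 0},
    {"tx": 140,"ty": -57,"tz": 0,"roll": 0},
    {"tx": 140,"ty": -57,"tz": 0,"roll": 0}
  ]
}}

```text
t: 18.22
eef_pos: [454.6, 194.9, 99.0]
tcp_rot: [3.141, -0.0, 1.39]
ft_force: [-0.0, -0.6, -0.0]
opening: 0.316
grip_force: 0.0
```

```bash
cat >> h.py <<'E'
def blob(r,x0,x1,y0,y1,z,wr=0):
    h=cv2.cvtColor(r['pixels'][y0:y1,x0:x1],cv2.COLOR_BGR2HSV); m=((h[...,0]<20)&(h[...,1]>110)&(h[...,2]>25)).astype(np.uint8)
    n,l,st,ce=cv2.connectedComponentsWithStats(m)
    for i in range(1,n):
        if st[i,4]>30: u,v=ce[i]+[x0,y0]; print((u.round(),v.round()),st[i,2:],tobox((fish if wr else plane)(r,u,v,z)).round(1))
E
python3 - <<'E'
from h import *
s=env.state(); print(s['eef_pos'],tobox(s['eef_pos']),s['tcp_rot'],s['ft_force'])
w=shot('wrist','w7.png'); t=shot('top','t7.png')
print('top');blob(t,395,510,180,300,10);blob(t,200,260,240,300,10);print('wrist');blob(w,220,420,120,320,12,1)
E
```

```text
[454.60247277 194.89690695  98.98745322] [-163.57966036  347.33381259] [ 3.14106554e+00 -2.76611045e-04  1.39026870e+00] [-0.03255804 -0.60906221 -0.02276059]
top
(np.float64(468.0), np.float64(237.0)) [ 20  19 296] [  9.6 -95.4]
(np.float64(463.0), np.float64(262.0)) [ 20  19 303] [-41.9 -96.2]
wrist
(np.float64(323.0), np.float64(225.0)) [  53   53 2227] [-161.9  361.7]
(np.float64(224.0), np.float64(303.0)) [ 10  19 159] [-239.2  298.4]
```

A (10,-95) and C (-42,-96) are well inside the box. Now B, at (-162,361).

Emit:
{"fn": "step_arm", "kwargs": {
  "moves": [
    {"tx": 30,"ty": 1,"tz": 0,"roll": 0},
    {"tx": 49,"ty": 1,"tz": 8,"roll": 0},
    {"tx": 50,"ty": 1,"tz": 30,"roll": 0},
    {"tx": 50,"ty": 1,"tz": 55,"roll": 0},
    {"tx": 50,"ty": 1,"tz": 76,"roll": 0},
    {"tx": 50,"ty": 1,"tz": 89,"roll": 0},
    {"tx": 50,"ty": 1,"tz": 95,"roll": 0},
    {"tx": 48,"ty": 1,"tz": 95,"roll": 0},
    {"tx": 43,"ty": 1,"tz": 95,"roll": 0},
    {"tx": 37,"ty": 1,"tz": 95,"roll": 0},
    {"tx": 30,"ty": 3,"tz": 95,"roll": 0},
    {"tx": 22,"ty": 7,"tz": 95,"roll": 0}
  ]
}}

```text
t: 19.32
eef_pos: [466.6, 211.7, 4.4]
tcp_rot: [3.141, -0.0, 1.386]
ft_force: [0.2, 0.0, 0.1]
opening: 0.315
grip_force: 0.1
```

Emit:
{"fn": "step_arm", "kwargs": {
  "moves": [
    {"tx": -10,"ty": 5,"tz": 0,"roll": 0},
    {"tx": -20,"ty": 10,"tz": 0,"roll": 0},
    {"tx": -31,"ty": 15,"tz": 0,"roll": 0},
    {"tx": -42,"ty": 20,"tz": 0,"roll": 0},
    {"tx": -53,"ty": 26,"tz": 0,"roll": 0},
    {"tx": -64,"ty": 31,"tz": 0,"roll": 0},
    {"tx": -75,"ty": 36,"tz": 0,"roll": 0},
    {"tx": -86,"ty": 42,"tz": 0,"roll": 0},
    {"tx": -97,"ty": 47,"tz": 0,"roll": 0},
    {"tx": -108,"ty": 52,"tz": 0,"roll": 0},
    {"tx": -118,"ty": 57,"tz": 0,"roll": 0},
    {"tx": -127,"ty": 61,"tz": 0,"roll": 0}
  ]
}}

```text
t: 20.32
eef_pos: [503.5, 75.2, 3.6]
tcp_rot: [3.141, 0.0, 1.386]
ft_force: [0.9, 0.6, -0.6]
opening: 0.315
grip_force: 0.1
```

```bash
python3 - <<'E'
from h import *
s=env.state(); print(s['eef_pos'],tobox(s['eef_pos']),s['ft_force'])
w=shot('wrist','w8.png'); blob(w,280,360,250,350,12,1)
E
```

```text
[503.46989984  75.16543038   3.59177382] [-93.52190475 238.63439774] [ 0.92583654  0.63853233 -0.61960281]
(np.float64(320.0), np.float64(325.0)) [  66   42 2286] [-93.6 226.9]
```

Emit:
{"fn": "step_arm", "kwargs": {
  "moves": [
    {"tx": -8,"ty": 4,"tz": 0,"roll": 0},
    {"tx": -19,"ty": 9,"tz": 0,"roll": 0},
    {"tx": -30,"ty": 15,"tz": 0,"roll": 0},
    {"tx": -42,"ty": 21,"tz": 0,"roll": 0},
    {"tx": -54,"ty": 27,"tz": 0,"roll": 0},
    {"tx": -66,"ty": 33,"tz": 0,"roll": 0},
    {"tx": -78,"ty": 39,"tz": 0,"roll": 0},
    {"tx": -90,"ty": 45,"tz": 0,"roll": 0},
    {"tx": -102,"ty": 51,"tz": 0,"roll": 0},
    {"tx": -114,"ty": 57,"tz": 0,"roll": 0},
    {"tx": -124,"ty": 62,"tz": 0,"roll": 0},
    {"tx": -133,"ty": 66,"tz": 0,"roll": 0}
  ]
}}

```text
t: 21.37
eef_pos: [543.9, -67.9, 3.6]
tcp_rot: [3.141, 0.0, 1.385]
ft_force: [-0.4, -0.1, -0.2]
opening: 0.313
grip_force: 0.1
```

Emit:
{"fn": "step_arm", "kwargs": {
  "moves": [
    {"tx": -9,"ty": 4,"tz": 0,"roll": 0},
    {"tx": -19,"ty": 9,"tz": 0,"roll": 0},
    {"tx": -29,"ty": 12,"tz": 0,"roll": 0},
    {"tx": -40,"ty": 12,"tz": 0,"roll": 0},
    {"tx": -52,"ty": 12,"tz": 0,"roll": 0},
    {"tx": -64,"ty": 12,"tz": 0,"roll": 0},
    {"tx": -76,"ty": 12,"tz": 0,"roll": 0},
    {"tx": -88,"ty": 12,"tz": 0,"roll": 0},
    {"tx": -100,"ty": 12,"tz": 0,"roll": 0},
    {"tx": -112,"ty": 12,"tz": 0,"roll": 0},
    {"tx": -122,"ty": 12,"tz": 0,"roll": 0},
    {"tx": -129,"ty": 12,"tz": 0,"roll": 0}
  ]
}}

```text
t: 22.37
eef_pos: [531.3, -196.9, 3.6]
tcp_rot: [3.141, 0.0, 1.385]
ft_force: [-0.1, 0.2, -0.4]
opening: 0.317
grip_force: 0.1
```

Emit:
{"fn": "step_arm", "kwargs": {
  "moves": [
    {"tx": 0,"ty": 0,"tz": 0,"roll": 0},
    {"tx": 10,"ty": 0,"tz": 0,"roll": 0},
    {"tx": 25,"ty": 0,"tz": -6,"roll": 0},
    {"tx": 30,"ty": 0,"tz": -30,"roll": 0},
    {"tx": 40,"ty": 0,"tz": -55,"roll": 0},
    {"tx": 65,"ty": -5,"tz": -80,"roll": 0},
    {"tx": 100,"ty": -20,"tz": -95,"roll": 0},
    {"tx": 135,"ty": -35,"tz": -95,"roll": 0},
    {"tx": 170,"ty": -55,"tz": -95,"roll": 0},
    {"tx": 205,"ty": -65,"tz": -95,"roll": 0},
    {"tx": 230,"ty": -70,"tz": -95,"roll": 0},
    {"tx": 230,"ty": -70,"tz": -95,"roll": 0}
  ]
}}

```text
t: 23.37
eef_pos: [504.0, 48.3, 98.9]
tcp_rot: [-3.141, -0.0, 1.39]
ft_force: [-0.2, -0.2, -0.2]
opening: 0.316
grip_force: 0.0
```

```bash
python3 - <<'E'
from h import *
s=env.state(); print(s['eef_pos'],tobox(s['eef_pos']),s['t'],abs(s['qvel']).max())
t=shot('top','t9.png'); c=shot('scene','s9.png')
print('top');blob(t,395,510,180,300,10);print('scene');blob(c,195,260,200,310,9)
cv2.imwrite('pics/m9.png',np.hstack([cv2.resize(t['pixels'][180:300,390:510],(400,400)),cv2.resize(c['pixels'],(400,300))[:300].copy()]) if 0 else cv2.resize(np.hstack([cv2.resize(t['pixels'][180:300,390:510],(480,480)),c['pixels']]),(800,343)))
E
```

```text
[504.02581653  48.34398309  98.86606074] [-88.04176183 212.37288385] 23.3667 0.08724609893672353
top
(np.float64(468.0), np.float64(237.0)) [ 20  20 297] [  9.5 -95.4]
(np.float64(443.0), np.float64(245.0)) [ 19  19 293] [-16.4 -48.7]
(np.float64(463.0), np.float64(262.0)) [ 20  19 298] [-41.9 -96.4]
scene
(np.float64(204.0), np.float64(261.0)) [ 16  14 166] [-39.2 -95.1]
(np.float64(224.0), np.float64(267.0)) [ 16  15 176] [-14.5 -47.7]
(np.float64(204.0), np.float64(279.0)) [ 17  15 183] [ 11.1 -94. ]
```

View pics/m9.png

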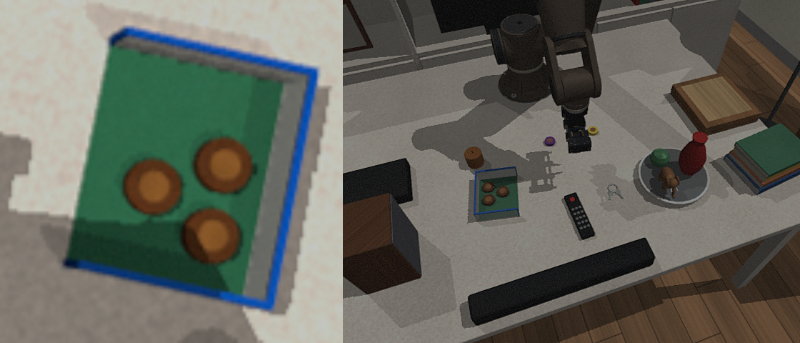

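The picture shows all three discs flat on the green liner, at (153,186), (224,165) and (211,235), clear of each other and the front. The other objects are in place and the arm is clear, so I hand in.

```bash
python3 -c "
from cell import env
print(env.job_done())"
```

```text
the job is handed in; nothing more can be done
None
```

All three dark discs lie flat and unstacked on the green liner, 48 to 96 mm in from the open front; the ornaments, keyring, remote and candle look unmoved in the last picture, and the job was handed in at about 23 s (no verdict was returned).

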